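# Check the wax warmer with a probe thermometer

### The arm

A 6-joint arm with a two-finger parallel gripper is mounted at the origin on the work surface. World frame = base frame: x ahead of the robot, y to its left, z up, the work surface at z = 0. Lengths are in m, angles in rad, forces in N, time in s.
With the tool pointing down it reaches from about 0.35 to 0.875 m from the base axis. Payload 4.2 kg.
Tool frame: the origin (TCP) lies at the very end of the fingers, on their centre line; the grasp point (between the pads) lies 19 mm behind it (r.tcp_to_grasp is the distance from the TCP to the grasp point, in m); z points along the fingers, y is the line along which they close (so a half turn about z gives the same grasp; the last joint's range is limited). The gripper opens to 87 mm and grips with 3 to 60 N. Pads are 19 mm wide; open, the fingers measure 117 mm over their backs; the gripper's body (75 mm by 190 mm) begins 51 mm behind the grasp point.
Start: joints at [-0.841, 0.385, 0.008, 0, -1.194, -0.259], TCP at [0.284, -0.557, 0.223] pointing down, gripper open.
Joint ranges: [-3.14, 3.14], [-1.21, 2.06], [-1.07, 1.41], [-3.16, 2.05], [-2.99, -0.16], [-3.1, 3.1]. Speed limits (rad/s): [2.79, 2.79, 3.14, 3.14, 3.14, 3.14].

### API

Orientations are given as a rotation vector (axis times angle).
In Python, from workcell import sensors, vision, order, r gives the robot as it stands. The module is installed in compiled form; this text tells all that it offers.
- The arm moves only by the tool drive_tool, never from a script. Its argument "deltas" is a list of rows, each an object with "grip": the closure, from 0 (fully open) to 1 (shut); "dp": the shift along the tool's x, y, z in mm, a list of three; "yaw": the turn about the tool's z in degrees. A call has 1 to 20 rows; each row is the pose to reach, as a shift and turn from the pose commanded when the call began, along the tool's axes at that moment; what a row does not reach only later rows make up. A row lasts 1/10 s, in which the tool goes at most 50 mm and 8.59 degrees, less where a joint would pass 70% of its speed; a pose out of reach is approached as far as the arm can. A call with a gripper value outside its range is refused whole. The fingers move at their own pace and stop on an object; the grip force is fixed at half the most. Time passes only in rows, so rows that repeat a pose let the fingers close. It gives the time, the measured TCP pose, the force, the opening and the grip force at its end, in the units of the state.
- sensors.sense(): the state, without advancing time (a new reading comes with each control period).
- vision.snapshot(name): name is "side" or "top" or "wrist"; returns (picture, depth): 420x560x3 uint8, red, green, blue; 420x560 float32, m along the optical axis (not along the pixel's ray), 0 where there is no reading.
- vision.calibration(name): a dict with "K" (3x3 intrinsics, pixels), "pose" (4x4, takes a point from camera to world coordinates). Camera axes: x right, y down, z forward; pixel columns grow to the right and rows downward; lengths in m; the calibration is good to about 2 mm. A picture is of the moment at which its call begins: read the wrist's pose just before it. calibration takes no time and is no camera call; for the wrist camera it gives the pose at the moment of the call.
- order.finish_job(): hands the job in; it is judged then, once.
The state is a dict: "time_s": time; "qpos": joint angles; "qvel": joint speeds; "effort": joint torques, N m; "position": TCP position; "eef_rot": TCP orientation; "force": force on the tool from outside, world axes, zero at the start; "torque": the same for the moment, N m; "width": opening from 0.0 (shut) to 1.0 (fully open); "grasp_force": force on a finger pad.
Only numpy, scipy, OpenCV 4.12 (cv2) and the standard library are available. Lean on these libraries where they do the work, as an engineer would, in place of code of your own. Each camera call takes 0.05 s, during which the arm holds its last target. There are 200 camera calls.

### The job

The empty wax warmer is heating up and its temperature must be checked with the lid on. Take the spatula that is lying across the hole in the lid and lay it gently, flat, inside the steel tray; then lift the probe thermometer out of the wooden stand and lower its stem straight down through the hole, without touching the lid or the pot, until its tip hangs about halfway between the lid and the bottom of the pot. Finish while still holding the thermometer there, upright, still and centred in the hole, with everything else on the desk left as it was.

Things in the scene. Friction and masses are not known exactly. Their poses are not given: they have to be found in the camera images.
- warmer: Wax warmer, fixed: white round pot 150 mm across with a flat white lid on it, lid top 112 mm above the desk. Grey panel with a black dial on its own -x side; a small lifting lip of the lid sticks out to 91 mm on its +x side. Origin: centre of the underside, z up. The aluminium pot inside is empty, 98 mm across; its bottom lies 96 mm below the lid's top.
- hole (a point): Centre of the mouth of the round hole in the middle of the lid, level with the lid's top (a black rubber ring, outer diameter 34 mm, lies round it). Bore 22 mm across and 12 mm deep, vertical, opening into the empty pot below.
- spatula_mid (a point): Wax spatula, loose, about 60 g, at the start lying flat on the lid across the hole, blade overhanging the edge. 180 mm long, along its own x: wooden handle 16 mm wide (y) and 12 mm high (z) from x = -75 to +25 mm; steel blade 24 mm wide and 2.5 mm thick, in the plane of the handle's underside, from x = 25 to 105 mm. This point is on the handle near the balance point, 6 mm above the underside; grasp across the handle here.
- spatula: The same spatula; this origin lies 6 mm below spatula_mid, on the underside; axes as there.
- tray: Stainless steel tray, fixed on the desk, 250 mm along its own x, 145 mm along y, 18 mm high, walls 3 mm (a rim sticks out 7 mm more), floor 3 mm thick. Origin: centre of the underside, z up. It may stand on either side of the warmer.
- stand: Wooden stand, fixed, on the other side of the warmer from the tray: 235 mm along its own x, 90 mm along y; its top board, 106 mm above the desk, has three through holes of 14 mm in a row along x at x = -72, 0 and +72 mm. The thermometer hangs in one, dust brushes in the other two; which is which varies. Origin: centre of the underside, z up.
- probe_grip (a point): Probe thermometer, loose, about 80 g, hanging upright in a hole of the stand by the underside of its handle. Yellow handle 80 mm tall, 24 mm along its own x and 20 mm along its own y (the top 26 mm is a display head 36 mm along x, 20 mm along y, with a dark display). This point is the centre of the handle, on the stem's axis, 40 mm above the handle's underside and 130 mm above the stem's tip. Own z points up along the stem. Grasp along its own y, 20 mm wide.
- probe_tip (a point): Lower tip of the thermometer's steel stem: 6 mm in diameter and 90 mm long (the uppermost 8 mm is a black collar 11 mm across), 130 mm below probe_grip on the same axis; own axes as those of probe_grip.
- probe: The whole thermometer; this origin is the centre of the handle's underside, 90 mm above the tip.
- brush_a: Dust brush, red with a white tuft, hanging handle-down in the stand, tuft to 45 mm above the stand's top. Origin on its axis, level with the stand's top. Leave alone.
- brush_b: Dust brush, black with a brown tuft, as brush_a. Leave alone.
- polish_red: Red nail polish bottle, 29 mm across, 78 mm tall, on the desk. Origin: centre of the underside. Leave alone.
- polish_blue: Blue nail polish bottle, as polish_red. Leave alone.
- polish_orange: Orange nail polish bottle, as polish_red. Leave alone.
- cream: Blue cream jar with a white lid, 64 mm across, 50 mm tall, on the desk. Origin: centre of the underside. Leave alone.
- buffer: Grey nail buffer block, 95 x 26 x 26 mm, lying on the desk along its own x. Origin: centre of the underside. Leave alone.
Mind the look-alikes: they are no part of the job. What is shaped like the spatula but blue is not meant.

How it is judged:
By the outcome, as a careful person would: the job done as asked, in the order asked, and still so for the second after the job is handed in, while the arm keeps its last pose, push and grip.
It also fails if it takes over 61 s, if anything falls off the work surface, if the arm or the gripper's body presses on something with over 40 N, if the wrist force passes 120 N, or if a joint passes its speed limit or range.

## Working session

There is one attempt and no reset: what is moved stays moved. The work goes in short steps, Python scripts to look and compute and a tool call to move; the robot and the scene stay as the last step left them, time stands still between calls to the robot, and variables do not carry over. Pictures are saved under pics/ and viewed, at most 10 in all, crops included, and the job is handed in when it is done.

Besides the shell and the picture viewer there is one more tool, called after ">>>" as name(argument=value, ...), one argument or row to a line, values as JSON. drive_tool: Moves the arm, as the interface text tells. Its arguments: {"type":"object","properties":{"deltas":{"type":"array"}},"required":["deltas"]}

```bash
mkdir -p pics; cat > h.py <<'E'
import numpy as np, cv2
from workcell import sensors, vision, order, r
def snap(n):
    cal=vision.calibration(n); p,d=vision.snapshot(n); np.savez(f'{n}.npz',p=p,d=d,K=cal['K'],T=cal['pose']); return p,d,np.array(cal['K']),np.array(cal['pose'])
def load(n):
    z=np.load(f'{n}.npz'); return z['p'],z['d'],z['K'],z['T']
def cloud(d,K,T):
    v,u=np.indices(d.shape); P=np.stack([(u-K[0,2])/K[0,0]*d,(v-K[1,2])/K[1,1]*d,d],-1)
    return P@T[:3,:3].T+T[:3,3]
def ray(uv,K,T,z):
    q=T[:3,:3]@np.linalg.solve(K,[uv[0],uv[1],1]); return T[:3,3]+q*(z-T[2,3])/q[2]
E
python3 - <<'E'
from h import *
s=sensors.sense(); print({k:np.round(v,3) for k,v in s.items()})
for n in('top','side'):
    p,d,K,T=snap(n); cv2.imwrite(f'pics/{n}0.png',p[:,:,::-1]); print(n,K.round(1).tolist(),T.round(3).tolist())
E
```

```text
{'time_s': np.float64(0.0), 'qpos': array([-8.410e-01,  3.860e-01,  7.000e-03, -1.000e-03, -1.194e+00,
       -2.590e-01]), 'qvel': array([-0.   ,  0.001, -0.002,  0.001,  0.002, -0.003]), 'effort': array([-1.0000e-03, -3.9066e+01,  1.8740e+01,  4.2200e+00,  1.1000e-02,
       -0.0000e+00]), 'position': array([ 0.283, -0.556,  0.221]), 'eef_rot': array([ 7.320e-01, -3.055e+00, -3.000e-03]), 'force': array([ 0.394,  0.148, -0.257]), 'torque': array([ 0.046,  0.011, -0.018]), 'grasp_force': np.float64(0.0), 'width': np.float64(1.001)}
top [[473.6, 0.0, 277.5], [0.0, 473.6, 210.9], [0.0, 0.0, 1.0]] [[0.004, -0.993, 0.117, 0.357], [-1.0, -0.005, -0.006, -0.036], [0.006, -0.117, -0.993, 1.302], [0.0, 0.0, 0.0, 1.0]]
side [[451.5, 0.0, 279.3], [0.0, 451.5, 216.3], [0.0, 0.0, 1.0]] [[0.984, -0.108, 0.143, 0.325], [-0.179, -0.543, 0.821, -0.982], [-0.011, -0.833, -0.553, 0.759], [0.0, 0.0, 0.0, 1.0]]
```

View pics/top0.png

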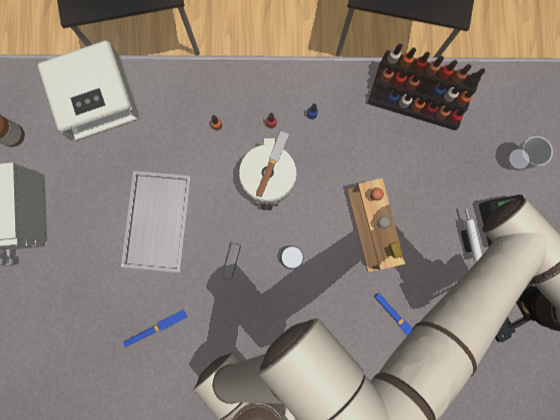

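View pics/side0.png

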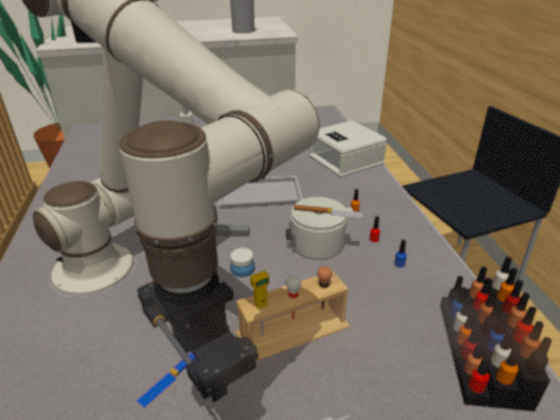

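The top view shows the spatula handle from (261,193) to (274,163) with its blade ending at (284,133). The warmer is at (267,173), the tray at (156,222), and the thermometer at (395,250), at the near end of the stand. The side view shows the thermometer's yellow head at (261,285) and the spatula on the lid at (325,210).

```bash
python3 - <<'E'
from h import *
p,d,K,T=load('top'); C=cloud(d,K,T); hsv=cv2.cvtColor(p,cv2.COLOR_RGB2HSV)
def box(m,name,z=None):
    n,l,st,ce=cv2.connectedComponentsWithStats(m.astype(np.uint8)); i=1+np.argmax(st[1:,4]); q=l==i
    P=C[q]; zz=np.median(P[:,2]) if z is None else z
    vu=np.argwhere(q)[:,::-1]; R=np.array([ray(a,K,T,zz)[:2] for a in vu])
    rc=cv2.minAreaRect((R*1000).astype(np.float32)); b=cv2.boxPoints(rc)
    print(name,q.sum(),'zmed',np.percentile(P[:,2],[5,50,95]).round(3),'ctr',np.round(rc[0],1),'size',np.round(rc[1],1),'ang',round(rc[2],1)); return q,R
x,y,z=C[...,0],C[...,1],C[...,2]
v,u=np.indices(z.shape)
W=(u>235)&(u<300)&(v>125)&(v<215)
print('hsv handle',hsv[180,267],'therm',hsv[250,395],hsv[245,393])
h=W&(hsv[...,1]>110)&(hsv[...,0]<20)&(z>.1)
_,R=box(h,'handle',.122)
box(W&(z>.095)&(z<.135),'lid+',.112)
box(W&(z>.105)&((x-.0)>0)&(v<148),'bladeend',.114)
lid=W&(z>.1)&(hsv[...,1]<60)&(hsv[...,2]>150)&(v>140)
c=max(cv2.findContours(lid.astype(np.uint8),0,1)[0],key=cv2.contourArea)
pc=np.array([ray(a,K,T,.112)[:2]*1000 for a in c[:,0]]); print('lid circ',cv2.minEnclosingCircle(pc.astype(np.float32)),cv2.fitEllipse(pc.astype(np.float32)))
TR=(u>110)&(u<200)&(v>160)&(v<280)
box(TR&(z>.0085),'tray',.018)
S=(u>340)&(u<410)&(v>170)&(v<280)
box(S&(z>.08),'stand',.106)
for nm,zlo in(('ther',.16),):
    box(S&(z>zlo)&(hsv[...,0]>18)&(hsv[...,0]<35)&(hsv[...,1]>120),'ther')
    box(S&(v>235)&(z>.12)&(u>383),'ther2')
T1=S&(v>235)&(u>380); print(C[T1&(z>.12)].round(3)[::15])
# side view
p,d,K,T=load('side');C=cloud(d,K,T); hsv=cv2.cvtColor(p,cv2.COLOR_RGB2HSV); v,u=np.indices(d.shape)
m=(u>245)&(u<275)&(v>265)&(v<312)&(hsv[...,0]>20)&(hsv[...,0]<35)&(hsv[...,1]>150)
P=C[m]; print('side ther',m.sum(),P.min(0),P.max(0),np.median(P,0))
m=(u>285)&(u<365)&(v>195)&(v<225)&(hsv[...,1]>110)&(hsv[...,0]<20);P=C[m];print('side handle',np.percentile(P,[2,50,98],axis=0).round(3))
E
```

```text
hsv handle [ 11 115 142] therm [ 22 153 152] [ 22 155 155]
handle 194 zmed [0.12  0.124 0.128] ctr [581.1 -12.5] size [13.3 96.6] ang 68.6
lid+ 2812 zmed [0.106 0.113 0.123] ctr [607.8 -13.7] size [174.3 146.9] ang 12.1
bladeend 288 zmed [0.106 0.113 0.118] ctr [682.6 -25.5] size [42.2 87.4] ang 0.3
lid circ ((604.9895629882812, -21.054580688476562), 83.52082824707031) ((600.2942504882812, -17.683048248291016), (141.31153869628906, 154.88497924804688), 71.97127532958984)
tray 1246 zmed [0.013 0.019 0.023] ctr [480.9 288. ] size [160.9 264.1] ang 85.1
stand 2306 zmed [0.102 0.107 0.183] ctr [ 468.8 -304.4] size [224.7  70.5] ang 13.1
ther 124 zmed [0.181 0.185 0.189] ctr [ 398.1 -321.3] size [34.1 21.1] ang 21.6
ther2 196 zmed [0.132 0.184 0.189] ctr [ 397.1 -315.6] size [35.7 34.6] ang 15.4
[[ 0.357 -0.036  1.302]
 [ 0.411 -0.309  0.174]
 [ 0.409 -0.318  0.185]
 [ 0.406 -0.325  0.184]
 [ 0.404 -0.325  0.185]
 [ 0.401 -0.324  0.189]
 [ 0.399 -0.324  0.187]
 [ 0.397 -0.324  0.186]
 [ 0.394 -0.324  0.187]
 [ 0.392 -0.325  0.183]
 [ 0.39  -0.324  0.187]
 [ 0.387 -0.324  0.188]
 [ 0.385 -0.324  0.188]
 [ 0.38  -0.32   0.181]]
side ther 455 [ 0.32489385 -0.98176737  0.10755314] [ 0.41523138 -0.31482815  0.75874677] [ 0.39716193 -0.33358013  0.15592197]
side handle [[ 0.539 -0.037  0.013]
 [ 0.605 -0.007  0.12 ]
 [ 0.76   0.126  0.126]]
```

```bash
cat >> h.py <<'E'
from scipy.spatial.transform import Rotation as Ro
def delta(xyz,yang):
    """shift in tool axes (mm) and yaw (deg) to TCP xyz (m) and closing axis at world angle yang (deg)"""
    s=sensors.sense(); R=Ro.from_rotvec(s['eef_rot']).as_matrix()
    cur=np.degrees(np.arctan2(R[1,1],R[0,1])); dy=-((yang-cur+90)%180-90)
    print('t',round(float(s['time_s']),2),'pos',np.round(s['position'],4),'yang',round(cur,2),'tilt',np.round(R[:,2],4),'q6',round(float(s['qpos'][5]),2),'w',round(float(s['width']),3),'gf',round(float(s['grasp_force']),1),'F',np.round(s['force'],1))
    print(' -> dp',np.round(R.T@(np.array(xyz)-s['position'])*1000,1),'yaw',round(dy,1))
E
python3 -c "
from h import *
delta([.604,-.022,.27],68.6)"
```

```text
t 0.1 pos [ 0.2833 -0.5565  0.2216] yang 116.96 tilt [-0.001   0.0017 -1.    ] q6 -0.26 w 0.998 gf 0.0 F [ 0.1  1.4 -0.4]
 -> dp [-528.2  331.1  -47.8] yaw 48.4
```

>>> drive_tool(
  deltas=[
    {"grip":0,"dp":[0,0,-48],"yaw":0},
    {"grip":0,"dp":[-40,25,-48],"yaw":5},
    {"grip":0,"dp":[-80,50,-48],"yaw":10},
    {"grip":0,"dp":[-120,75,-48],"yaw":15},
    {"grip":0,"dp":[-160,100,-48],"yaw":20},
    {"grip":0,"dp":[-200,125,-48],"yaw":25},
    {"grip":0,"dp":[-240,150,-48],"yaw":30},
    {"grip":0,"dp":[-280,175,-48],"yaw":35},
    {"grip":0,"dp":[-320,200,-48],"yaw":40},
    {"grip":0,"dp":[-360,225,-48],"yaw":45},
    {"grip":0,"dp":[-400,250,-48],"yaw":48},
    {"grip":0,"dp":[-440,275,-48],"yaw":48},
    {"grip":0,"dp":[-480,300,-48],"yaw":48},
    {"grip":0,"dp":[-528,331,-48],"yaw":48},
    {"grip":0,"dp":[-528,331,-48],"yaw":48},
    {"grip":0,"dp":[-528,331,-48],"yaw":48},
    {"grip":0,"dp":[-528,331,-48],"yaw":48},
    {"grip":0,"dp":[-528,331,-48],"yaw":48},
  ],
)

```text
time_s: 1.9
position: [0.6032, -0.0238, 0.2707]
eef_rot: [-0.576, -3.088, 0.0]
force: [0.2, 0.3, 0.5]
width: 1.0
grasp_force: 0.0
```

```bash
python3 - <<'E'
from h import *
delta([.604,-.022,.115],68.6)
p,d,K,T=snap('wrist'); cv2.imwrite('pics/w1.png',p[:,:,::-1]); print(T.round(3).tolist(),K.round(1).tolist())
E
```

```text
t 1.9 pos [ 0.6032 -0.0238  0.2707] yang 68.88 tilt [-2.e-04 -1.e-04 -1.e+00] q6 -2.17 w 1.0 gf 0.0 F [0.2 0.3 0.5]
 -> dp [-1.000e-01  2.000e+00  1.557e+02] yaw 0.3
[[0.36, 0.899, 0.247, 0.535], [0.933, -0.348, -0.095, 0.002], [0.0, 0.265, -0.964, 0.433], [0.0, 0.0, 0.0, 1.0]] [[306.0, 0.0, 281.8], [0.0, 306.0, 203.9], [0.0, 0.0, 1.0]]
```

View pics/w1.png

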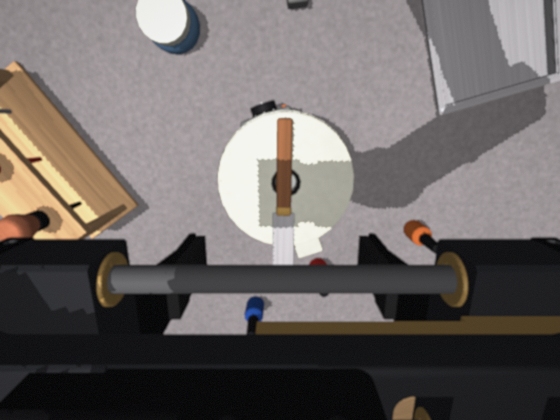

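The wrist view shows the handle running from (284,118) to (284,215), with the ring around it at about (286,182) and the lid circle centred near (286,178).

```bash
python3 - <<'E'
from h import *
p,d,K,T=load('wrist'); hsv=cv2.cvtColor(p,cv2.COLOR_RGB2HSV); v,u=np.indices(d.shape)
print(hsv[150,284],hsv[182,298],hsv[182,325],hsv[140,250])
W=(u>215)&(u<357)&(v>105)&(v<248)
def proj(m,z):
    c=max(cv2.findContours(m.astype(np.uint8),0,1)[0],key=cv2.contourArea)
    return np.array([ray(a,K,T,z)[:2]*1000 for a in c[:,0]],np.float32)
h=W&(hsv[...,1]>100)&(hsv[...,0]<20)&(v<218)&(v>114); print('handle',cv2.minAreaRect(proj(h,.124)), d[150,284])
dk=(abs(u-286)<25)&(abs(v-182)<25)&(hsv[...,2]<70)
m=cv2.morphologyEx(dk.astype(np.uint8),cv2.MORPH_CLOSE,np.ones((15,15)))
P=proj(m,.112); print('ring',cv2.minEnclosingCircle(P),cv2.fitEllipse(P))
l=W&(hsv[...,1]<60)&(hsv[...,2]>90)&(v<235); P=proj(l,.112); P=P[:]; 
print('lid',cv2.minEnclosingCircle(P))
C=cloud(d,K,T); print('z lid',C[180,240],'handle',C[150,284], 'ring',C[182,298])
E
```

```text
[ 12 141 172] [ 0 11 24] [ 25  20 170] [ 35   6 245]
handle ((579.7377319335938, -13.587638854980469), (16.4873046875, 96.71874237060547), 69.3370132446289) 0.30511355
ring ((598.6640014648438, -10.287031173706055), 11.964183807373047) ((599.614990234375, -8.710320472717285), (10.827563285827637, 21.35814094543457), 69.26463317871094)
lid ((591.7672729492188, -14.352914810180664), 100.98917388916016)
z lid [ 0.57666047 -0.06136334  0.11111687] handle [ 0.56284233 -0.00587166  0.12417811] ring [ 0.60077349 -0.00437244  0.11219595]
```

>>> drive_tool(
  deltas=[
    {"grip":0.4,"dp":[0,1,40],"yaw":0},
    {"grip":0.4,"dp":[0,1,80],"yaw":0},
    {"grip":0.4,"dp":[0,1,115],"yaw":0},
    {"grip":0.4,"dp":[0,1,135],"yaw":0},
    {"grip":0.4,"dp":[0,1,148],"yaw":0},
    {"grip":0.4,"dp":[0,1,155],"yaw":0},
    {"grip":0.4,"dp":[0,1,155],"yaw":0},
    {"grip":0.4,"dp":[0,1,155],"yaw":0},
    {"grip":0.4,"dp":[0,1,155],"yaw":0},
    {"grip":0.4,"dp":[0,1,155],"yaw":0},
  ],
)

```text
time_s: 2.95
position: [0.6049, -0.0214, 0.1166]
eef_rot: [0.573, 3.087, 0.001]
force: [0.5, 0.5, -0.8]
width: 0.602
grasp_force: 0.0
```

>>> drive_tool(
  deltas=[
    {"grip":1,"dp":[0,0,0],"yaw":0},
    {"grip":1,"dp":[0,0,0],"yaw":0},
    {"grip":1,"dp":[0,0,0],"yaw":0},
    {"grip":1,"dp":[0,0,0],"yaw":0},
    {"grip":1,"dp":[0,0,0],"yaw":0},
    {"grip":1,"dp":[0,0,0],"yaw":0},
    {"grip":1,"dp":[0,0,0],"yaw":0},
    {"grip":1,"dp":[0,0,0],"yaw":0},
  ],
)

```text
time_s: 3.75
position: [0.6043, -0.0216, 0.1155]
eef_rot: [-0.573, -3.089, 0.0]
force: [0.6, 0.1, 0.4]
width: 0.176
grasp_force: 30.0
```

```bash
python3 -c "
from h import *
delta([.469,.289,.2],85)"
```

```text
t 3.75 pos [ 0.6043 -0.0216  0.1155] yang 68.97 tilt [-1.e-04 -0.e+00 -1.e+00] q6 -2.17 w 0.176 gf 30.0 F [0.6 0.1 0.4]
 -> dp [237.7 241.4 -84.5] yaw -16.0
```

>>> drive_tool(
  deltas=[
    {"grip":1,"dp":[0,0,-5],"yaw":0},
    {"grip":1,"dp":[0,0,-15],"yaw":0},
    {"grip":1,"dp":[0,0,-35],"yaw":0},
    {"grip":1,"dp":[0,0,-60],"yaw":0},
    {"grip":1,"dp":[10,10,-75],"yaw":0},
    {"grip":1,"dp":[28,28,-80],"yaw":-1},
    {"grip":1,"dp":[48,48,-80],"yaw":-3},
    {"grip":1,"dp":[70,70,-80],"yaw":-5},
    {"grip":1,"dp":[94,94,-80],"yaw":-7},
    {"grip":1,"dp":[118,119,-80],"yaw":-9},
    {"grip":1,"dp":[142,144,-80],"yaw":-11},
    {"grip":1,"dp":[166,169,-80],"yaw":-13},
    {"grip":1,"dp":[190,193,-80],"yaw":-15},
    {"grip":1,"dp":[212,215,-80],"yaw":-16},
    {"grip":1,"dp":[228,231,-80],"yaw":-16},
    {"grip":1,"dp":[240,240,-80],"yaw":-16},
    {"grip":1,"dp":[240,240,-80],"yaw":-16},
    {"grip":1,"dp":[240,240,-80],"yaw":-16},
    {"grip":1,"dp":[240,240,-80],"yaw":-16},
    {"grip":1,"dp":[240,240,-80],"yaw":-16},
  ],
)

```text
time_s: 5.75
position: [0.4667, 0.2878, 0.1956]
eef_rot: [-0.14, -3.138, 0.0]
force: [0.8, -0.1, -0.9]
width: 0.179
grasp_force: 30.0
```

```bash
python3 - <<'E'
from h import *
delta([.466,.289,.01],85)
p,d,K,T=snap('wrist'); cv2.imwrite('pics/w2.png',p[:,:,::-1])
C=cloud(d,K,T); z=C[...,2]
hsv=cv2.cvtColor(p,cv2.COLOR_RGB2HSV)
m=(hsv[...,1]>100)&(hsv[...,0]<20)&(z>.12)&(C[...,0]<.6); print(m.sum(),np.percentile(C[m],[2,50,98],axis=0).round(4))
E
```

```text
t 5.75 pos [0.4667 0.2878 0.1956] yang 84.9 tilt [-1.e-04 -1.e-04 -1.e+00] q6 -2.51 w 0.179 gf 30.0 F [ 0.8 -0.1 -0.9]
 -> dp [  0.8   1.2 185.6] yaw -0.1
10229 [[0.395  0.2525 0.2023]
 [0.4412 0.2918 0.2876]
 [0.4676 0.327  0.2981]]
```

View pics/w2.png

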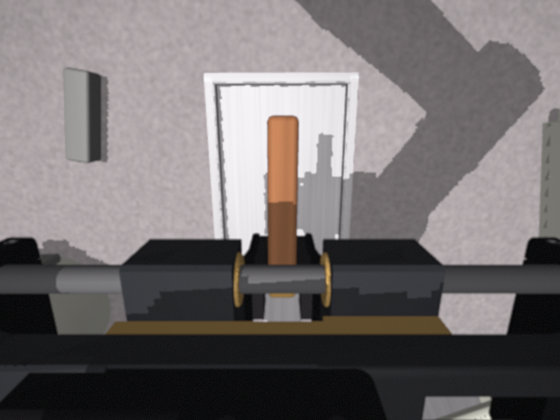

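The spatula hangs centred over the tray, whose near edge spans x≈205–357 px. It is level and aligned with the tray. Lowering it now.

>>> drive_tool(
  deltas=[
    {"grip":1,"dp":[0,0,15],"yaw":0},
    {"grip":1,"dp":[0,1,45],"yaw":0},
    {"grip":1,"dp":[0,1,80],"yaw":0},
    {"grip":1,"dp":[0,1,115],"yaw":0},
    {"grip":1,"dp":[0,1,140],"yaw":0},
    {"grip":1,"dp":[0,1,158],"yaw":0},
    {"grip":1,"dp":[0,1,170],"yaw":0},
    {"grip":1,"dp":[0,1,178],"yaw":0},
    {"grip":1,"dp":[0,1,182],"yaw":0},
    {"grip":1,"dp":[0,1,184],"yaw":0},
    {"grip":1,"dp":[0,1,185],"yaw":0},
    {"grip":1,"dp":[0,1,186],"yaw":0},
    {"grip":1,"dp":[0,1,186],"yaw":0},
    {"grip":1,"dp":[0,1,186],"yaw":0},
  ],
)

```text
time_s: 7.2
position: [0.4666, 0.2898, 0.0099]
eef_rot: [0.138, 3.138, 0.001]
force: [-0.5, 0.5, -1.1]
width: 0.178
grasp_force: 30.0
```

>>> drive_tool(
  deltas=[
    {"grip":1,"dp":[0,0,0.5],"yaw":0},
    {"grip":1,"dp":[0,0,1],"yaw":0},
    {"grip":1,"dp":[0,0,1.5],"yaw":0},
    {"grip":1,"dp":[0,0,2],"yaw":0},
    {"grip":1,"dp":[0,0,2],"yaw":0},
  ],
)

```text
time_s: 7.7
position: [0.4664, 0.2895, 0.0074]
eef_rot: [-0.138, -3.138, 0.0]
force: [0.2, 0.2, -0.8]
width: 0.177
grasp_force: 30.0
```

>>> drive_tool(
  deltas=[
    {"grip":1,"dp":[0,0,0.5],"yaw":0},
    {"grip":1,"dp":[0,0,1],"yaw":0},
    {"grip":1,"dp":[0,0,1],"yaw":0},
    {"grip":1,"dp":[0,0,1],"yaw":0},
  ],
)

```text
time_s: 8.1
position: [0.4664, 0.2896, 0.0065]
eef_rot: [-0.138, -3.139, 0.0]
force: [0.1, -0.2, -0.6]
width: 0.182
grasp_force: 30.0
```

>>> drive_tool(
  deltas=[
    {"grip":1,"dp":[0,0,0.5],"yaw":0},
    {"grip":1,"dp":[0,0,1],"yaw":0},
    {"grip":1,"dp":[0,0,1],"yaw":0},
    {"grip":1,"dp":[0,0,1],"yaw":0},
  ],
)

```text
time_s: 8.5
position: [0.4665, 0.2896, 0.0065]
eef_rot: [0.137, 3.138, 0.0]
force: [-2.8, -1.1, 5.0]
width: 0.176
grasp_force: 30.0
```

Contact at 5 N. Releasing slowly, then rising.

>>> drive_tool(
  deltas=[
    {"grip":0.75,"dp":[0,0,-0.5],"yaw":0},
    {"grip":0.7,"dp":[0,0,-0.5],"yaw":0},
    {"grip":0.65,"dp":[0,0,-0.5],"yaw":0},
    {"grip":0.6,"dp":[0,0,-0.5],"yaw":0},
    {"grip":0.55,"dp":[0,0,-0.5],"yaw":0},
    {"grip":0.5,"dp":[0,0,-0.5],"yaw":0},
    {"grip":0.5,"dp":[0,0,-5],"yaw":0},
    {"grip":0.5,"dp":[0,0,-20],"yaw":0},
    {"grip":0.4,"dp":[0,0,-50],"yaw":0},
    {"grip":0.2,"dp":[0,0,-100],"yaw":0},
    {"grip":0,"dp":[0,0,-150],"yaw":0},
    {"grip":0,"dp":[0,0,-200],"yaw":0},
    {"grip":0,"dp":[0,0,-250],"yaw":0},
    {"grip":0,"dp":[0,0,-300],"yaw":0},
    {"grip":0,"dp":[0,0,-300],"yaw":0},
    {"grip":0,"dp":[0,0,-300],"yaw":0},
  ],
)

```text
time_s: 10.1
position: [0.4664, 0.2898, 0.3072]
eef_rot: [0.138, 3.137, 0.005]
force: [-0.6, 0.1, -1.4]
width: 0.99
grasp_force: 0.0
```

```bash
python3 - <<'E'
from h import *
delta([.398,-.318,.31],105)
p,d,K,T=snap('wrist'); t,dt,Kt,Tt=snap('side')
cv2.imwrite('pics/both.png',cv2.hconcat([cv2.resize(p,(400,300)),cv2.resize(t,(400,300))])[:,:,::-1])
C=cloud(d,K,T); hsv=cv2.cvtColor(p,cv2.COLOR_RGB2HSV)
m=(hsv[...,1]>100)&(hsv[...,0]<20)&(C[...,2]>.006)&(C[...,2]<.03); print(m.sum(),np.percentile(C[m],[2,50,98],axis=0).round(4))
E
```

```text
t 10.1 pos [0.4664 0.2898 0.3072] yang 84.97 tilt [ 0.0021  0.0031 -1.    ] q6 -2.51 w 0.99 gf 0.0 F [-0.6  0.1 -1.4]
 -> dp [  14.9 -611.4   -4.8] yaw -20.0
630 [[0.3945 0.126  0.009 ]
 [0.4421 0.2918 0.0144]
 [0.7389 0.3007 0.0163]]
```

View pics/both.png

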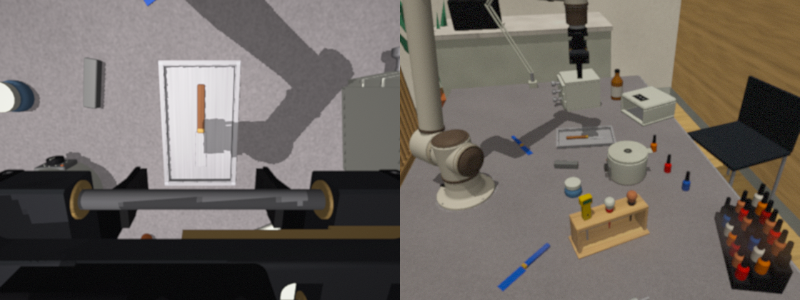

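The spatula lies flat in the tray, clear of all walls. Its handle top is at z≈0.0145, as expected. Next, hover over the stand, measuring the hole with the top camera on the way.

>>> drive_tool(
  deltas=[
    {"grip":0,"dp":[1,-40,-10],"yaw":-2},
    {"grip":0,"dp":[2,-85,-15],"yaw":-4},
    {"grip":0,"dp":[3,-130,-15],"yaw":-6},
    {"grip":0,"dp":[4,-175,-15],"yaw":-8},
    {"grip":0,"dp":[5,-220,-15],"yaw":-10},
    {"grip":0,"dp":[6,-265,-15],"yaw":-12},
    {"grip":0,"dp":[8,-310,-15],"yaw":-14},
    {"grip":0,"dp":[9,-355,-15],"yaw":-16},
    {"grip":0,"dp":[10,-400,-15],"yaw":-18},
    {"grip":0,"dp":[11,-445,-15],"yaw":-20},
    {"grip":0,"dp":[12,-490,-15],"yaw":-20},
    {"grip":0,"dp":[13,-535,-15],"yaw":-20},
    {"grip":0,"dp":[14,-580,-15],"yaw":-20},
    {"grip":0,"dp":[15,-611,-15],"yaw":-20},
    {"grip":0,"dp":[15,-611,-15],"yaw":-20},
    {"grip":0,"dp":[15,-611,-15],"yaw":-20},
    {"grip":0,"dp":[15,-611,-15],"yaw":-20},
    {"grip":0,"dp":[15,-611,-15],"yaw":-20},
  ],
)

```text
time_s: 12.0
position: [0.3981, -0.3168, 0.3204]
eef_rot: [0.412, -3.114, -0.001]
force: [0.2, 0.5, -0.5]
width: 0.999
grasp_force: 0.0
```

```bash
python3 - <<'E'
from h import *
delta([.398,-.318,.31],105)
p,d,K,T=snap('wrist'); t,dt,Kt,Tt=snap('top')
cv2.imwrite('pics/b2.png',cv2.hconcat([cv2.resize(p,(400,300)),cv2.resize(t,(400,300))])[:,:,::-1])
E
```

```text
t 12.0 pos [ 0.3981 -0.3168  0.3204] yang 105.07 tilt [-3.e-04  3.e-04 -1.e+00] q6 -0.96 w 0.999 gf 0.0 F [ 0.2  0.5 -0.5]
 -> dp [ 0.4 -1.1 10.4] yaw 0.1
```

View pics/b2.png

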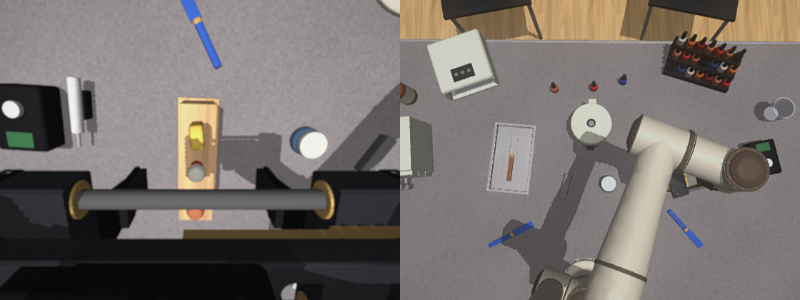

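In the wrist view (scaled) the thermometer's yellow head is at (196,135), slightly rotated, with the brushes below it. The top view shows the open hole at (591,123), which is full-image (267,172).

```bash
python3 - <<'E'
from h import *
def ctr(m):
    n,l,st,ce=cv2.connectedComponentsWithStats(m.astype(np.uint8)); i=1+np.argmax(st[1:,4]); return l==i
def pr(q,K,T,z):
    c=max(cv2.findContours(q.astype(np.uint8),0,1)[0],key=cv2.contourArea); return np.array([ray(a,K,T,z)[:2]*1000 for a in c[:,0]],np.float32)
p,d,K,T=load('wrist'); C=cloud(d,K,T); hsv=cv2.cvtColor(p,cv2.COLOR_RGB2HSV); v,u=np.indices(d.shape)
W=(abs(u-275)<30)&(abs(v-190)<35)
print(hsv[190,275],C[180:205:5,275].round(4))
head=ctr(W&(C[...,2]>.176)&(C[...,2]<.2)); P=pr(head,K,T,.186); rc=cv2.minAreaRect(P); print('head by depth',head.sum(),rc,np.median(C[head],0))
x=C[head]; print('cloud rect',cv2.minAreaRect((x[:,:2]*1000).astype(np.float32)))
W=(abs(u-275)<40)&(v>130)&(v<235)
st=ctr((u>235)&(u<320)&(v>125)&(v<235)&(C[...,2]>.1)&(C[...,2]<.112)); print('stand',cv2.minAreaRect((C[st][:,:2]*1000).astype(np.float32)))
p,d,K,T=load('top'); C=cloud(d,K,T); hsv=cv2.cvtColor(p,cv2.COLOR_RGB2HSV); v,u=np.indices(d.shape)
W=(abs(u-267)<11)&(abs(v-172)<11)
dk=ctr(W&(hsv[...,2]<120)); P=pr(dk,K,T,.112); print('ring top',dk.sum(),cv2.minEnclosingCircle(P),cv2.minAreaRect(P))
lid=ctr((abs(u-267)<40)&(abs(v-172)<30)&(C[...,2]>.1)&(C[...,2]<.13)); P=pr(lid,K,T,.112)
P=P[P[:,0]<660]; A=np.c_[2*P,np.ones(len(P))]; s=np.linalg.lstsq(A,(P**2).sum(1),rcond=None)[0]; print('lid fit',s[:2],np.sqrt(s[2]+s[0]**2+s[1]**2))
E
```

```text
[ 30 131 242] [[ 0.3845 -0.3269  0.1849]
 [ 0.3891 -0.3256  0.1862]
 [ 0.3943 -0.3243  0.1849]
 [ 0.3988 -0.3231  0.1867]
 [ 0.4042 -0.3217  0.185 ]]
head by depth 708 ((395.40155029296875, -324.3048400878906), (36.34740447998047, 20.480712890625), 19.77727699279785) [ 0.39516464 -0.32433027  0.18510609]
cloud rect ((396.805908203125, -324.06201171875), (36.35115051269531, 20.846153259277344), 19.820846557617188)
stand ((413.73260498046875, -319.5352783203125), (116.34715270996094, 63.482662200927734), 13.651379585266113)
ring top 64 ((596.677978515625, -16.024864196777344), 15.23858642578125) ((596.6572875976562, -16.972633361816406), (25.977378845214844, 28.122697830200195), 0.3276461958885193)
lid fit [597.07159533 -16.30080753] 72.0393292051487
```

```bash
python3 -c "
from h import *
delta([.396,-.3242,.127],109.8)"
```

```text
t 12.1 pos [ 0.3982 -0.3169  0.3207] yang 105.07 tilt [ 3.e-04 -1.e-04 -1.e+00] q6 -0.95 w 0.999 gf 0.0 F [-1.   0.2  0.8]
 -> dp [  4.1  -6.5 193.7] yaw -4.7
```

>>> drive_tool(
  deltas=[
    {"grip":0.3,"dp":[4,-6.5,20],"yaw":-4.7},
    {"grip":0.3,"dp":[4,-6.5,50],"yaw":-4.7},
    {"grip":0.3,"dp":[4,-6.5,80],"yaw":-4.7},
    {"grip":0.3,"dp":[4,-6.5,110],"yaw":-4.7},
    {"grip":0.3,"dp":[4,-6.5,140],"yaw":-4.7},
    {"grip":0.3,"dp":[4,-6.5,165],"yaw":-4.7},
    {"grip":0.3,"dp":[4,-6.5,183],"yaw":-4.7},
    {"grip":0.3,"dp":[4,-6.5,192],"yaw":-4.7},
    {"grip":0.3,"dp":[4,-6.5,193],"yaw":-4.7},
    {"grip":0.3,"dp":[4,-6.5,193],"yaw":-4.7},
    {"grip":0.3,"dp":[4,-6.5,193],"yaw":-4.7},
    {"grip":0.3,"dp":[4,-6.5,193],"yaw":-4.7},
  ],
)

```text
time_s: 13.3
position: [0.3964, -0.3253, 0.1286]
eef_rot: [-0.537, 3.094, -0.002]
force: [-0.6, -0.3, 1.2]
width: 0.7
grasp_force: 0.0
```

>>> drive_tool(
  deltas=[
    {"grip":0.6,"dp":[0,0,0],"yaw":0},
    {"grip":0.65,"dp":[0,0,0],"yaw":0},
    {"grip":0.7,"dp":[0,0,0],"yaw":0},
    {"grip":0.74,"dp":[0,0,0],"yaw":0},
    {"grip":0.78,"dp":[0,0,0],"yaw":0},
    {"grip":1,"dp":[0,0,0],"yaw":0},
    {"grip":1,"dp":[0,0,0],"yaw":0},
    {"grip":1,"dp":[0,0,0],"yaw":0},
    {"grip":1,"dp":[0,0,0],"yaw":0},
  ],
)

```text
time_s: 14.2
position: [0.3958, -0.3251, 0.1275]
eef_rot: [0.537, -3.095, -0.0]
force: [-0.1, -0.3, 0.1]
width: 0.23
grasp_force: 30.0
```

```bash
python3 -c "
from h import *
delta([.597,-.0163,.315],109.8)"
```

```text
t 14.2 pos [ 0.3958 -0.3251  0.1275] yang 109.67 tilt [-1.e-04  0.e+00 -1.e+00] q6 -0.86 w 0.23 gf 30.0 F [-0.1 -0.3  0.1]
 -> dp [-293.4  223.  -187.5] yaw -0.1
```

>>> drive_tool(
  deltas=[
    {"grip":1,"dp":[0,0,-4],"yaw":0},
    {"grip":1,"dp":[0,0,-14],"yaw":0},
    {"grip":1,"dp":[0,0,-30],"yaw":0},
    {"grip":1,"dp":[0,0,-52],"yaw":0},
    {"grip":1,"dp":[0,0,-76],"yaw":0},
    {"grip":1,"dp":[0,0,-100],"yaw":0},
    {"grip":1,"dp":[0,0,-124],"yaw":0},
    {"grip":1,"dp":[0,0,-148],"yaw":0},
    {"grip":1,"dp":[0,0,-168],"yaw":0},
    {"grip":1,"dp":[0,0,-182],"yaw":0},
    {"grip":1,"dp":[0,0,-188],"yaw":0},
    {"grip":1,"dp":[0,0,-188],"yaw":0},
  ],
)

```text
time_s: 15.4
position: [0.396, -0.3251, 0.3167]
eef_rot: [-0.536, 3.094, -0.002]
force: [-0.2, 0.5, -0.6]
width: 0.23
grasp_force: 30.0
```

>>> drive_tool(
  deltas=[
    {"grip":1,"dp":[-6,4,0],"yaw":0},
    {"grip":1,"dp":[-20,15,0],"yaw":0},
    {"grip":1,"dp":[-40,30,0],"yaw":0},
    {"grip":1,"dp":[-60,45,0],"yaw":0},
    {"grip":1,"dp":[-80,60,0],"yaw":0},
    {"grip":1,"dp":[-100,76,0],"yaw":0},
    {"grip":1,"dp":[-120,91,0],"yaw":0},
    {"grip":1,"dp":[-140,106,0],"yaw":0},
    {"grip":1,"dp":[-160,121,0],"yaw":0},
    {"grip":1,"dp":[-180,137,0],"yaw":0},
    {"grip":1,"dp":[-200,152,0],"yaw":0},
    {"grip":1,"dp":[-220,167,0],"yaw":0},
    {"grip":1,"dp":[-240,182,0],"yaw":0},
    {"grip":1,"dp":[-260,198,0],"yaw":0},
    {"grip":1,"dp":[-277,211,0],"yaw":0},
    {"grip":1,"dp":[-288,219,0],"yaw":0},
    {"grip":1,"dp":[-293,223,0],"yaw":0},
    {"grip":1,"dp":[-293,223,0],"yaw":0},
    {"grip":1,"dp":[-293,223,0],"yaw":0},
    {"grip":1,"dp":[-293,223,0],"yaw":0},
  ],
)

```text
time_s: 17.4
position: [0.5962, -0.0172, 0.3159]
eef_rot: [-0.535, 3.095, -0.0]
force: [0.8, 0.2, -1.3]
width: 0.227
grasp_force: 30.0
```

```bash
python3 - <<'E'
from h import *
delta([.597,-.0163,.315],109.8)
p,d,K,T=snap('wrist'); t,dt,Kt,Tt=snap('side'); s2=cv2.resize(t[60:270,220:430],(500,500),interpolation=2)
cv2.imwrite('pics/b3.png',cv2.hconcat([cv2.resize(p[60:340,140:420],(300,300)),s2[:300*1]]  if 0 else [cv2.copyMakeBorder(cv2.resize(p[60:340,140:420],(300,300)),0,200,0,0,0),s2])[:,:,::-1])
E
```

```text
t 17.4 pos [ 0.5962 -0.0172  0.3159] yang 109.62 tilt [ 2.e-04 -0.e+00 -1.e+00] q6 -1.47 w 0.227 gf 30.0 F [ 0.8  0.2 -1.3]
 -> dp [-1.   0.6  0.9] yaw -0.2
```

View pics/b3.png

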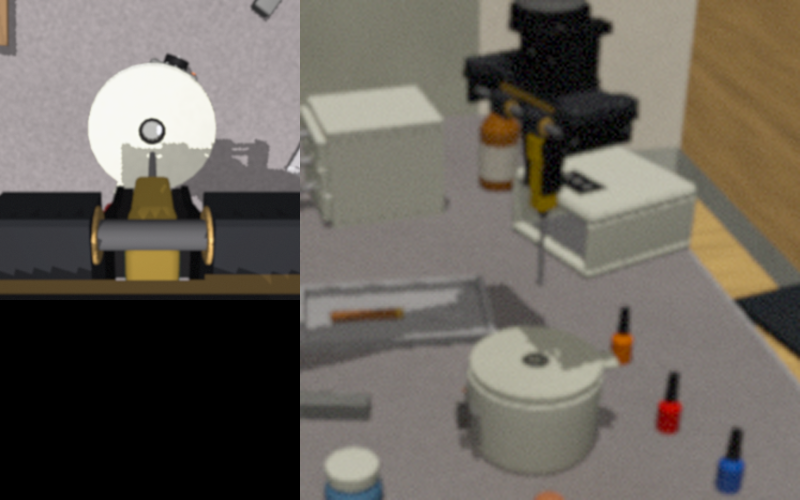

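The left panel (wrist crop) shows the hole at (152,130) and the stem ending near (152,151), in line with it. The right panel (side crop) shows the stem upright, with its tip at (541,286), above the hole at (536,359).

```bash
python3 - <<'E'
from h import *
def ctr(m):
    n,l,st,ce=cv2.connectedComponentsWithStats(m.astype(np.uint8)); i=1+np.argmax(st[1:,4]); return l==i
def pr(q,K,T,z):
    c=max(cv2.findContours(q.astype(np.uint8),0,1)[0],key=cv2.contourArea); return np.array([ray(a,K,T,z)[:2]*1000 for a in c[:,0]],np.float32)
p,d,K,T=load('wrist'); C=cloud(d,K,T); g=cv2.cvtColor(p,cv2.COLOR_RGB2GRAY); v,u=np.indices(d.shape)
W=(abs(u-282)<16)&(abs(v-181)<15); dk=ctr(W&(g<110)); P=pr(dk,K,T,.112); print('ring wrist',dk.sum(),cv2.minEnclosingCircle(P),cv2.fitEllipse(P))
for vv in range(196,222,3): print(vv,g[vv,274:292], C[vv,282].round(3))
p,d,K,T=load('side'); g=cv2.cvtColor(p,cv2.COLOR_RGB2GRAY); v,u=np.indices(d.shape)
cu,cv_=220+536*.42,60+359*.42; W=(abs(u-cu)<8)&(abs(v-cv_)<6); dk=ctr(W&(g<120)); P=pr(dk,K,T,.112); print('ring side',dk.sum(),cv2.minEnclosingCircle(P),cv2.fitEllipse(P))
for vv in range(150,184,3): print(vv,g[vv,440-220+222-10-0:442+12])
C=cloud(d,K,T)
for vv in range(142,183,4):
    r_=g[vv,440:456].astype(int)
    k=np.argmin(r_[2:14]); print(vv,g[vv,440:456],C[vv,447].round(3))
E
```

```text
ring wrist 184 ((596.326416015625, -16.953536987304688), 14.46821403503418) ((596.392333984375, -16.849199295043945), (27.521282196044922, 28.150787353515625), 24.946990966796875)
196 [248 248 249 248 246 245 247 249 248 246 245 248 250 250 250 250 242 217] [ 0.613 -0.011  0.112]
199 [188 183 185 187 181 180 187 191 189 181 179 184 188 191 190 187 180 175] [ 0.616 -0.009  0.111]
202 [176 175 175 179 180 158 126 102  94 105 132 157 171 173 174 175 173 172] [ 0.595 -0.017  0.21 ]
205 [175 176 195 227 223 168 102  75  72  74 108 166 211 234 243 242 229 199] [ 0.595 -0.017  0.22 ]
208 [174 173 173 172 154 119  85  75  76  71  84 119 157 180 185 179 174 173] [ 0.595 -0.017  0.23 ]
211 [173 173 175 168 143 106  79  75  75  74  84 119 154 171 173 173 173 173] [ 0.595 -0.017  0.238]
214 [172 174 176 167 141 101  80  76  76  73  78 110 150 168 174 171 172 172] [ 0.595 -0.017  0.247]
217 [171 172 173 164 132  93  77  75  75  73  77 111 152 172 175 174 172 172] [ 0.595 -0.017  0.255]
220 [169 170 171 162 130  93  77  76  75  73  73 102 146 170 174 173 172 172] [ 0.595 -0.017  0.262]
ring side 1
[... 1523 characters left out ...]
0 106 101 104 100 103 104 107 106 110 110 113 106 107 106] [ 1.759  1.29  -0.453]
158 [102 103 100 103 105 106 102 106 107 103 102 106 110 109 108 109] [ 1.754  1.274 -0.472]
162 [105 101 105 104 101 103 105 103 105 104 103 105 107 107 109 108] [ 1.755  1.265 -0.495]
166 [104 101 102 100 102 104 101 103 105 108 105 105 102 104 107 107] [ 1.755  1.256 -0.517]
170 [111 109 106 105 104 106 106 105 102 104 104 105 107 103 105 106] [ 1.752  1.243 -0.537]
174 [104 107 108 101  96  94  90  87  80  75  68  61  57  54  48  43] [ 1.751  1.233 -0.559]
178 [39 42 40 39 36 29 37 34 39 38 40 26 34 32 34 38] [ 1.442  0.745 -0.291]
182 [34 36 33 36 37 28 43 31 37 40 35 39 34 36 32 31] [ 1.421  0.707 -0.29 ]
```

```bash
python3 - <<'E'
from h import *
p,d,K,T=load('wrist'); C=cloud(d,K,T); pts=[]
for vv in range(205,222,2):
    row=255-cv2.cvtColor(p,cv2.COLOR_RGB2GRAY)[vv,276:291].astype(float); w=np.clip(row-120,0,None); uc=276+(w*np.arange(15)).sum()/w.sum()
    q=C[vv,282]; zc=d[vv,282]; dep=zc+.003; c=np.array([(uc-K[0,2])/K[0,0]*dep,(vv-K[1,2])/K[1,1]*dep,dep]); pts.append(T[:3,:3]@c+T[:3,3])
pts=np.array(pts); print('stem axis wrist',(pts*1000).round(1)[[0,3,-1]],'cam',T[:3,3].round(3))
p,d,K,T=load('side'); C=cloud(d,K,T); g=cv2.cvtColor(p,cv2.COLOR_RGB2GRAY); v,u=np.indices(d.shape)
W=(abs(u-319)<9)&(abs(v-211)<6); dk=(W&(g<120)).astype(np.uint8); c=max(cv2.findContours(dk,0,1)[0],key=cv2.contourArea)
P=np.array([ray(a,K,T,.112)[:2]*1000 for a in c[:,0]],np.float32); print('ring side',cv2.fitEllipse(P))
for vv in (156,164,172): print(vv,g[vv,312:332])
n=np.array([[*((ray((u_,172),K,T,.215))),] for u_ in (320,321,322)]); print(n.round(4))
E
```

```text
stem axis wrist [[595.8 -16.7 216.9]
 [595.8 -16.8 235.4]
 [595.6 -16.9 262. ]] cam [ 0.527 -0.042  0.478]
ring side ((600.5152587890625, -14.036481857299805), (23.330345153808594, 35.80965042114258), 141.90362548828125)
156 [144 164 175 181 181 175 159 140 110  85  85  87  94  94  93  87  94  96
  91  88]
164 [121 121 121 123 122 121 119 110  94  89 101 128 145 164 174 180 180 174
 159 146]
172 [119 123 123 119 123 119 119 112  96  92 105 116 124 120 121 125 123 123
 121 118]
[[0.6037 0.0052 0.215 ]
 [0.6062 0.0047 0.215 ]
 [0.6087 0.0042 0.215 ]]
```

The stem is vertical and sits within about 1 mm of the hole axis. I'll lower the tip to just above the lid and re-check there, at equal depth.

>>> drive_tool(
  deltas=[
    {"grip":1,"dp":[0,0,4],"yaw":0},
    {"grip":1,"dp":[0,0,14],"yaw":0},
    {"grip":1,"dp":[0,0,30],"yaw":0},
    {"grip":1,"dp":[0,0,48],"yaw":0},
    {"grip":1,"dp":[0,0,64],"yaw":0},
    {"grip":1,"dp":[0,0,76],"yaw":0},
    {"grip":1,"dp":[0,0,82],"yaw":0},
    {"grip":1,"dp":[0,0,82],"yaw":0},
    {"grip":1,"dp":[0,0,82],"yaw":0},
    {"grip":1,"dp":[0,0,82],"yaw":0},
  ],
)

```text
time_s: 18.5
position: [0.5972, -0.0164, 0.2345]
eef_rot: [-0.537, 3.093, -0.0]
force: [-0.1, 0.5, -1.3]
width: 0.232
grasp_force: 30.0
```

```bash
python3 - <<'E'
from h import *
delta([.5966,-.0166,.172],109.8)
p,d,K,T=snap('wrist'); t,dt,Kt,Tt=snap('side')
a=cv2.resize(p[130:270,212:352],(400,400),interpolation=2); b=cv2.resize(t[150:250,270:370],(400,400),interpolation=2)
cv2.imwrite('pics/b4.png',cv2.hconcat([a,b])[:,:,::-1])
C=cloud(d,K,T)
for vv in range(205,240,5): print(vv,(C[vv,280:286]*1000).round(1)[[1,3]].tolist())
E
```

```text
t 18.5 pos [ 0.5972 -0.0164  0.2345] yang 109.68 tilt [ 1.9e-03  2.0e-04 -1.0e+00] q6 -1.47 w 0.232 gf 30.0 F [-0.1  0.5 -1.3]
 -> dp [ 0.7  0.1 62.5] yaw -0.1
205 [[596.0, -17.1, 140.0], [595.5, -15.4, 139.6]]
210 [[596.2, -17.0, 154.5], [596.0, -15.4, 153.3]]
215 [[595.9, -17.1, 168.9], [595.8, -15.5, 167.6]]
220 [[595.9, -17.1, 181.4], [595.5, -15.6, 180.9]]
225 [[587.0, -20.2, 219.2], [586.9, -18.9, 218.0]]
230 [[587.5, -20.0, 226.4], [587.4, -18.8, 225.6]]
235 [[587.6, -19.9, 234.2], [586.8, -19.0, 235.4]]
```

View pics/b4.png

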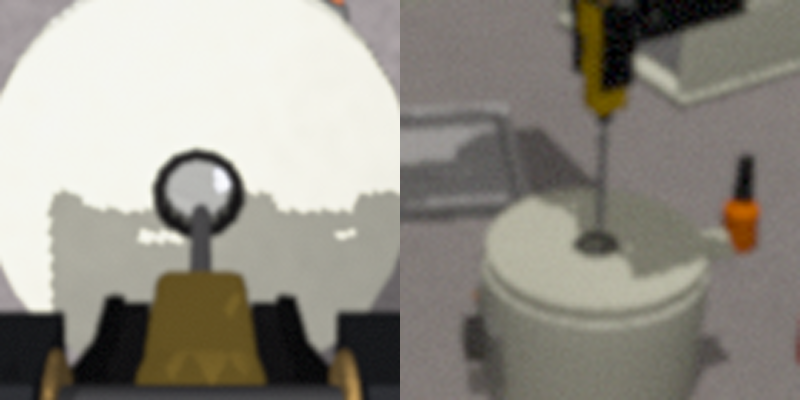

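Left panel (wrist crop): the ring is centred near (199,194), and the stem tip at (203,207) is just above the lid, about 1 mm to the right. Right panel (side crop): the stem is upright, with its tip near (603,235) over the ring at (598,243). I'll quantify the residual offset.

```bash
python3 - <<'E'
from h import *
p,d,K,T=load('wrist'); C=cloud(d,K,T); g=cv2.cvtColor(p,cv2.COLOR_RGB2GRAY).astype(float); v,u=np.indices(d.shape)
W=(abs(u-281.5)<19)&(abs(v-198)<18)&(C[...,2]<.118)&(g<100)&(np.hypot(u-281.5,v-198)>10); W&=~((v>203)&(abs(u-283)<5))
P=np.array([ray((b,a),K,T,.112)[:2]*1000 for a,b in np.argwhere(W)])
A=np.c_[2*P,np.ones(len(P))]; s=np.linalg.lstsq(A,(P**2).sum(1),rcond=None)[0]; print('ring',s[:2].round(1),np.sqrt(s[2]+s[0]**2+s[1]**2).round(1),len(P))
f=np.array([.942,.336])*3
o=[]
for vv in range(205,222,2):
    w=np.clip(130-g[vv,276:291],0,None); uc=276+(w*np.arange(15)).sum()/w.sum()
    z=np.median(C[vv,281:285,2]); q=np.median(d[vv,281:285]); c=np.array([(uc-K[0,2])/K[0,0]*q,(vv-K[1,2])/K[1,1]*q,q]); o.append((T[:3,:3]@c+T[:3,3])*1000)
o=np.array(o); print('stem surf',np.median(o,0).round(1),'axis',(np.median(o,0)[:2]+f).round(1), 'vs z',o[[0,-1]].round(1).tolist())
R=Ro.from_rotvec(sensors.sense()['eef_rot']).as_matrix(); e=np.array([*(s[:2]-(np.median(o,0)[:2]+f)),0]); print('shift in tool',(R.T@e).round(1))
p,d,K,T=load('side'); g=cv2.cvtColor(p,cv2.COLOR_RGB2GRAY)
for vv in range(184,214,4): print(vv,g[vv,312:328])
E
```

```text
ring [596.3 -17. ] 13.1 286
stem surf [595.9 -16.3 162.4] axis [598.7 -15.3] vs z [[595.1, -14.0, 139.3], [596.1, -16.3, 182.1]]
shift in tool [ 2.9 -0.8 -0. ]
184 [123 124 124 121 122 122 112 101  83  95 113 122 126 127 126 121]
188 [107 121 122 122 123 124 121 106  93  98 116 126 124 125 125 126]
192 [ 77  78  82  97 116 117 114  97  89 103 115 121 125 125 121 126]
196 [ 88  89  86  86  87  84  78  79  87 101 117 124 121 120 119 125]
200 [121 125 121 120 116 116 105  91  92 105 113 114 119 119 117 118]
204 [169 155 132 115 114 112 109  91  93 107 114 117 114 120 116 116]
208 [177 169 144 109  83  71  66  65  69  79  89 104 112 119 118 117]
212 [168 147 117  95  80  79  78  77  66  67  74  82 100 115 130 136]
```

>>> drive_tool(
  deltas=[
    {"grip":1,"dp":[0.8,-0.3,0],"yaw":0},
    {"grip":1,"dp":[1.5,-0.5,0],"yaw":0},
    {"grip":1,"dp":[1.5,-0.5,0],"yaw":0},
    {"grip":1,"dp":[1.5,-0.5,0],"yaw":0},
    {"grip":1,"dp":[1.5,-0.5,3],"yaw":0},
    {"grip":1,"dp":[1.5,-0.5,8],"yaw":0},
    {"grip":1,"dp":[1.5,-0.5,15],"yaw":0},
    {"grip":1,"dp":[1.5,-0.5,23],"yaw":0},
    {"grip":1,"dp":[1.5,-0.5,31],"yaw":0},
    {"grip":1,"dp":[1.5,-0.5,39],"yaw":0},
    {"grip":1,"dp":[1.5,-0.5,47],"yaw":0},
    {"grip":1,"dp":[1.5,-0.5,54],"yaw":0},
    {"grip":1,"dp":[1.5,-0.5,59],"yaw":0},
    {"grip":1,"dp":[1.5,-0.5,62],"yaw":0},
    {"grip":1,"dp":[1.5,-0.5,63],"yaw":0},
    {"grip":1,"dp":[1.5,-0.5,63],"yaw":0},
    {"grip":1,"dp":[1.5,-0.5,63],"yaw":0},
    {"grip":1,"dp":[1.5,-0.5,63],"yaw":0},
    {"grip":1,"dp":[1.5,-0.5,63],"yaw":0},
  ],
)

```text
time_s: 20.5
position: [0.5955, -0.0174, 0.1708]
eef_rot: [-0.537, 3.095, 0.0]
force: [-0.2, -0.5, -1.1]
width: 0.228
grasp_force: 30.0
```

```bash
python3 - <<'E'
from h import *
delta([.5966,-.0166,.172],109.8)
p,d,K,T=snap('wrist'); t,dt,Kt,Tt=snap('side')
a=cv2.resize(p[150:250,232:332],(400,400),interpolation=2); b=cv2.resize(t[170:230,290:350],(400,400),interpolation=2)
cv2.imwrite('pics/b5.png',cv2.hconcat([a,b])[:,:,::-1])
E
```

```text
t 20.5 pos [ 0.5955 -0.0174  0.1708] yang 109.68 tilt [ 5.e-04  1.e-04 -1.e+00] q6 -1.47 w 0.228 gf 30.0 F [-0.2 -0.5 -1.1]
 -> dp [-1.3  0.4 -1.2] yaw -0.1
```

View pics/b5.png

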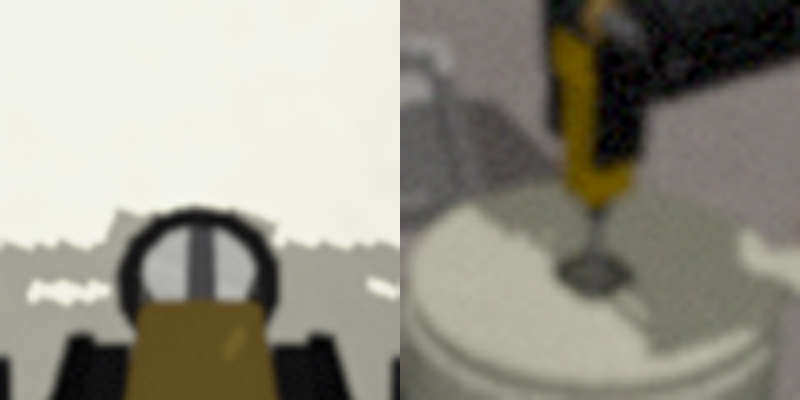

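The left panel shows the stem (x≈202) centred in the ring (x≈199), within about 0.6 mm. The right panel shows it entering the middle of the hole at (597,262), upright. The tip is at z≈0.060, about halfway down. The gripper is still and the force is near zero.

```bash
python3 -c "
from h import *
print(np.abs(sensors.sense()['qvel']).max()); print(order.finish_job())"
```

```text
0.0014388129470837383
the job is handed in; nothing more can be done
None
```

The job is handed in: the spatula lies flat in the tray, and the gripper holds the thermometer upright and still in the lid hole, centred to about 1 mm, its tip at about 60 mm height, roughly halfway between lid and pot bottom.

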